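# Sort the scrap-solder tins by heft

## Robot

A 7-joint arm with a two-finger parallel gripper is mounted at the origin on a cart in front of the work surface, level with it; the furniture and walls round the work are solid. World frame = base frame: x ahead of the robot, y to its left, z up, the work surface at z = 0. Lengths are in m, angles in rad, forces in N, time in s.
With the tool pointing down it reaches from about 0.35 to 0.9 m from the base axis. Payload 8.1 kg.
Tool frame: the origin (TCP) lies at the centre of the arm's flange, where the gripper is bolted on; the fingertips stand 178 mm ahead of it and the grasp point (between the pads) lies 159 mm ahead of it; z points along the fingers, y is the line along which they close (so a half turn about z gives the same grasp; the last joint's range is limited). The gripper opens to 92 mm and grips with 3 to 60 N. Pads are 19 mm wide; open, the fingers measure 130 mm over their backs; the gripper's body (75 mm by 190 mm) begins 47 mm behind the grasp point.
Start: joints at [-1.282, 0.434, 0.025, 1.573, -0.012, 1.134, -0.075], TCP at [0.239, 0.578, 0.405] pointing down, gripper open.
Joint ranges: [-2.62, 2.62], [-0.44, 2.09], [-1.27, 1.32], [0.08, 2.57], [-1.32, 4.46], [0.12, 2], [-2.74, 2.74]. Speed limits (rad/s): [2.22, 2.22, 3.01, 3.01, 3.14, 3.14, 3.14].

## Interface

Orientations are given as a rotation vector (axis times angle).
In Python, from cell import arm gives the robot as it stands. The module is installed in compiled form; this text tells all that it offers.
- The arm moves only by the shell command python3 -m inch 'ROWS' [FORCE]. ROWS is text: rows parted by semicolons, each of 5 numbers parted by spaces: the shift along the tool's x, y, z in m, then the turn about the tool's z in rad, then the finger opening in m, from 0 to 0.0918. In form: x y z roll fingers; .... A call has 1 to 5 rows; each row is the pose to reach, as a shift and turn from the pose commanded when the call began, along the tool's axes at that moment; what a row does not reach only later rows make up. A row lasts 1/10 s, in which the tool goes at most 50 mm and 8.59 degrees, less where a joint would pass 70% of its speed; a pose out of reach is approached as far as the arm can. A call with a gripper value outside its range is refused whole. The fingers move at their own pace and stop on an object; FORCE is the grip in N (left out, the last holds). Time passes only in rows, so rows that repeat a pose let the fingers close. It gives the time, the measured TCP pose, the force, the opening and the grip force at its end, in the units of the state.
- arm.observe(): the state, without advancing time (a new reading comes with each control period).
- arm.get_image(name): name is "scene" or "top" or "wrist"; returns the picture (480x640x3 uint8, red, green, blue); there is no depth.
- arm.get_calibration(name): a dict with "intrinsics" (3x3 intrinsics, pixels), "distortion" ([k1, k2, p1, p2, k3] as OpenCV has them; the pictures are not rectified), "pose" (4x4, takes a point from camera to world coordinates). Camera axes: x right, y up, looking along -z (the intrinsics and any distortion apply to the point x, -y, -z); pixel columns grow to the right and rows downward; lengths in m; the calibration is good to about 2 mm. A picture is of the moment at which its call begins: read the wrist's pose just before it. get_calibration takes no time and is no camera call; for the wrist camera it gives the pose at the moment of the call.
- arm.sign_off(): hands the job in; it is judged then, once.
Trained networks look in the newest picture that a camera, given by its name, has taken for a name from the list of things; names that differ only in an ending like _2 or _b are one class to them, and where a whole thing is asked for, a point or a joint stands for the part that bears it (a point fixed in the world has none). Each returns a list of dicts, best first, with "conf" (0 to 1); they miss things now and then, are a little off and sometimes report something else, mostly with a low value. They report only what shows in the picture. A call takes as long as a camera call. They do not tell look-alikes from the thing itself.
- arm.look_for(camera, query): "point" ([row, column] in pixels, amid what is visible of it).
- arm.silhouettes(camera, query): "region" (480x640 bool, what is visible of it) and "point" ([row, column] in pixels, amid what is visible of it).
- arm.place_of(camera, query): "point" ([row, column] in pixels: a listed point, or the origin of a listed thing).
The state is a dict: "clock": time; "joints": joint angles; "dq": joint speeds; "joint_efforts": joint torques, N m; "position": TCP position; "ee_rot": TCP orientation; "force": force on the tool from outside, world axes, zero at the start; "ft_torque": the same for the moment, N m; "width": opening from 0.0 (shut) to 1.0 (fully open); "gripper_force": force on a finger pad.
Only numpy, scipy, OpenCV 4.12 (cv2) and the standard library are available. Lean on these libraries where they do the work, as an engineer would, in place of code of your own. Each camera call takes 0.05 s, during which the arm holds its last target. There are 200 camera calls.

## Task

Three identical closed scrap-solder tins with wire handles have come back to the bench and only their weight tells how full they are: find out by feel, hang the lightest by its handle across both prongs of the hook stand for further use and let go of it, and leave the middle one standing on the bench. Then hold the heaviest up for the scrap collection, upright and still, its underside at least 15 cm above the bench, and finish while holding it there. Do not tip any tin over or push the other things on the bench about.

Things in the scene. Friction and masses are not known exactly. Their poses are not given: they have to be found in the camera images.
- tin_1_handle (a point): middle of the tin's handle bar, on the tin's axis, 125 mm above its underside. The bar runs straight along this point's y for 82 mm (5 mm steel wire); its middle 34 mm carry a black round grip sleeve, 12 mm thick. The wire legs come down 48 mm either side; the lid is 57 mm below. The handle is stiff, fixed upright. z is up the tin's axis
- tin_2_handle (a point): middle of the tin's handle bar, on the tin's axis, 125 mm above its underside. The bar runs straight along this point's y for 82 mm (5 mm steel wire); its middle 34 mm carry a black round grip sleeve, 12 mm thick. The wire legs come down 48 mm either side; the lid is 57 mm below. The handle is stiff, fixed upright. z is up the tin's axis
- tin_3_handle (a point): middle of the tin's handle bar, on the tin's axis, 125 mm above its underside. The bar runs straight along this point's y for 82 mm (5 mm steel wire); its middle 34 mm carry a black round grip sleeve, 12 mm thick. The wire legs come down 48 mm either side; the lid is 57 mm below. The handle is stiff, fixed upright. z is up the tin's axis
- tin_1: closed round plain metal tin with a flat lid and wire handle, one of three exactly alike: 92 mm across, 68 mm high without the handle; origin under its centre. With the scrap inside it weighs 0.14 to 0.55 kg; any two of the three differ by at least 0.1 kg, and which is heaviest changes every time. The scrap shifts 4 mm at most
- tin_2: closed round plain metal tin with a flat lid and wire handle, one of three exactly alike: 92 mm across, 68 mm high without the handle; origin under its centre. With the scrap inside it weighs 0.14 to 0.55 kg; any two of the three differ by at least 0.1 kg, and which is heaviest changes every time. The scrap shifts 4 mm at most
- tin_3: closed round plain metal tin with a flat lid and wire handle, one of three exactly alike: 92 mm across, 68 mm high without the handle; origin under its centre. With the scrap inside it weighs 0.14 to 0.55 kg; any two of the three differ by at least 0.1 kg, and which is heaviest changes every time. The scrap shifts 4 mm at most
- hook_stand: hook stand fixed to the bench: grey foot plate 135 x 120 x 8 mm, two upright 6 mm steel wires (at this origin, on the bench between them; cross wire 80 mm up) that bend over at the top into two parallel prongs towards -x, 60 mm apart centre to centre (along y), with upturned tips 95 mm in front of the uprights, tops 184 mm above the bench. Its open front is -x; z up
- hook_seat (a point): where the middle of a hung tin's handle bar comes to rest: midway between the prongs at their lowest part, 170.5 mm above the bench, 63 mm in front of the uprights, 32 mm behind the tips; axes as hook_stand. A tin goes in from the front, bar along y above the tips, lid below the prongs, then down onto both prongs; it hangs 45 mm clear of the bench
- solder_spool: reel of solder wire standing on end, 58 mm across, 61 mm high, origin under its centre; leave alone
- side_cutters: side cutters lying flat, 123 x 39 x 11 mm, along its x, origin under the centre; leave alone
- screwdriver: screwdriver lying on the bench, 175 mm long along its x, 23 mm high, origin under the centre; leave alone
- returned_board: circuit board with parts on it, 75 x 110 x 16 mm, lying flat, origin under its centre; leave alone
- flux_tin: low round screw-lid tub, 69 mm across, 30 mm high, origin under its centre; leave alone; not one of the three handled tins
Mind the look-alikes: they are no part of the job. What is shaped like the tin_1 but blue is not meant.

How it is judged:
By the outcome, as a careful person would: the job done as asked, in the order asked, and still so for the second after the job is handed in, while the arm keeps its last pose, push and grip.
It also fails if it takes over 72 s, if anything falls off the work surface, if the arm or the gripper's body presses on something with over 40 N, if the wrist force passes 120 N, or if a joint passes its speed limit or range.

## Working session

There is one attempt and no reset: what is moved stays moved. The work goes in short steps, Python scripts to look and compute and a shell command to move; the robot and the scene stay as the last step left them, time stands still between calls to the robot, and variables do not carry over. Pictures are saved under pics/ and viewed, at most 10 in all, crops included, and the job is handed in when it is done.

```bash
mkdir -p pics; cat > h.py <<'E'
import numpy as np, cv2
from cell import arm
from scipy.spatial.transform import Rotation as R
def ray(cal,p):
    K=np.array(cal["intrinsics"],float);d=np.array(cal["distortion"],float);T=np.array(cal["pose"])
    u=cv2.undistortPoints(np.array([[[p[1],p[0]]]],float),K,d)[0,0]
    return T[:3,3],T[:3,:3]@np.array([u[0],-u[1],-1.])
def at(cal,p,z):
    o,v=ray(cal,p);return o+v*(z-o[2])/v[2]
def proj(cal,X):
    K=np.array(cal["intrinsics"],float);d=np.array(cal["distortion"],float);T=np.array(cal["pose"])
    c=T[:3,:3].T@(np.array(X,float)-T[:3,3]);c=c*[1,-1,-1]
    q=cv2.projectPoints(c[None],np.zeros(3),np.zeros(3),K,d)[0][0,0];return q[::-1]
def tool(goal):
    s=arm.observe();return R.from_rotvec(s["ee_rot"]).inv().apply(np.array(goal)-s["position"])
E
cat > a.py <<'E'
from h import *
np.set_printoptions(precision=3,suppress=True)
s=arm.observe();print(s)
print(R.from_rotvec(s["ee_rot"]).as_matrix())
for c in ("scene","top"):
    im=arm.get_image(c);cv2.imwrite(f"pics/{c}0.png",im[:,:,::-1])
    cal=arm.get_calibration(c);print(c,np.array(cal["pose"])[:3,3])
    for q,z in (("tin_1_handle",.125),("tin_1",0),("hook_stand",0),("hook_seat",.1705),("solder_spool",0),("flux_tin",0)):
        for r in arm.place_of(c,q): print(q,round(r["conf"],2),np.round(r["point"]),at(cal,r["point"],z))
E
python3 a.py
```

```text
{'clock': 0.0, 'joints': array([-1.282,  0.435,  0.025,  1.574, -0.012,  1.134, -0.075]), 'dq': array([-0.   , -0.001,  0.   ,  0.001,  0.   , -0.   , -0.   ]), 'joint_efforts': array([  0.   , -66.787,   0.985, -31.445,  -0.061,   0.043,   0.   ]), 'position': array([0.239, 0.577, 0.404]), 'ee_rot': array([-0.612, -3.081,  0.002]), 'force': array([-0.368,  0.666,  0.231]), 'ft_torque': array([ 0.075, -0.021,  0.001]), 'gripper_force': 0.0, 'width': 1.0018237829525922}
[[-0.924  0.382 -0.   ]
 [ 0.382  0.924 -0.001]
 [-0.    -0.002 -1.   ]]
scene [-0.333  0.875  1.222]
tin_1_handle 0.69 [291. 264.] [0.535 0.339 0.125]
tin_1_handle 0.67 [336. 232.] [0.461 0.499 0.125]
tin_1_handle 0.2 [285. 320.] [0.444 0.203 0.125]
tin_1 0.91 [265. 385.] [ 0.456 -0.096  0.   ]
tin_1 0.83 [285. 319.] [0.537 0.129 0.   ]
tin_1 0.67 [359. 237.] [0.475 0.491 0.   ]
tin_1 0.61 [321. 270.] [0.523 0.338 0.   ]
hook_stand 0.84 [207. 407.] [ 0.617 -0.394  0.   ]
hook_seat 0.86 [180. 420.] [ 0.554 -0.366  0.171]
solder_spool 0.33 [320. 270.] [0.524 0.337 0.   ]
top [0.375 0.06  1.287]
tin_1_handle 0.84 [290. 143.] [0.454 0.491 0.125]
tin_1_handle 0.72 [263. 200.] [0.524 0.347 0.125]
tin_1 0.9 [260. 286.] [0.549 0.13  0.   ]
tin_1 0.9 [291. 156.] [0.46 0.5  0.  ]
tin_1 0.88 [269. 214.] [0.522 0.338 0.   ]
tin_1 0.77 [298. 360.] [ 0.44  -0.088  0.   ]
hook_stand 0.55 [294. 362.] [ 0.45  -0.092  0.   ]
hook_seat 0.7 [246. 482.] [ 0.566 -0.383  0.171]
solder_spool 0.64 [218. 249.] [0.677 0.242 0.   ]
flux_tin 0.72 [198. 312.] [0.737 0.054 0.   ]
```

View pics/scene0.png

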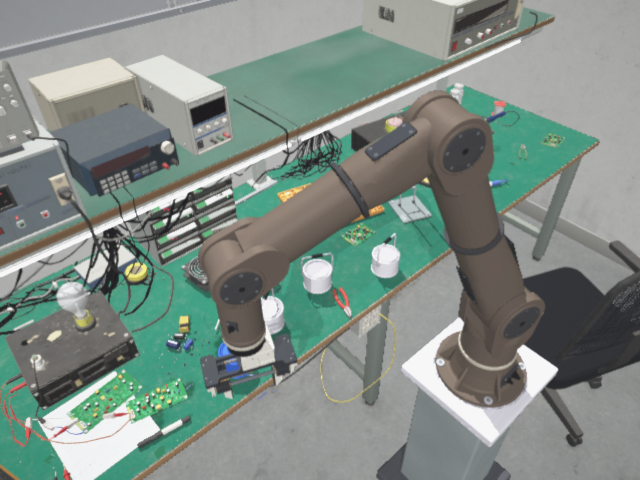

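View pics/top0.png

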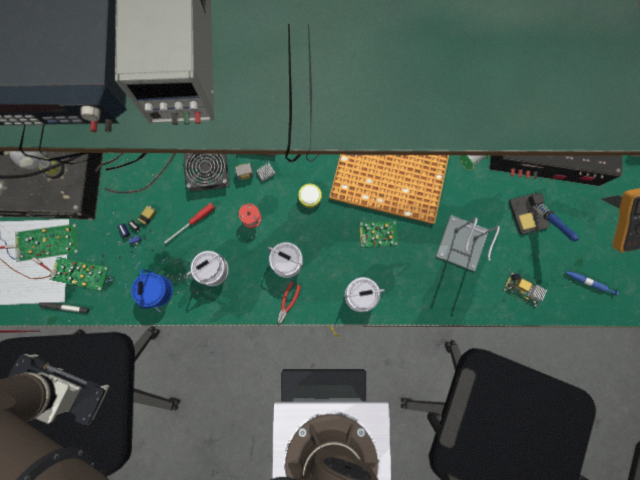

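The top picture shows the blue tin at (290,150), which is the look-alike. The three plain tins are at (267,208), (260,286) and (294,362). The hook stand is at (243,465). I'll look closer at these.

```bash
python3 - <<'E'
import cv2,numpy as np
im=cv2.imread("pics/top0.png")
def c(r,k,n=40):return cv2.resize(im[r-n:r+n,k-n:k+n],(390,290*390//390*1),interpolation=cv2.INTER_CUBIC) 
def c(r,k,h=28,w=38):return cv2.resize(im[r-h:r+h,k-w:k+w],(400,295),interpolation=cv2.INTER_CUBIC)
cv2.imwrite("pics/crop1.png",np.vstack([np.hstack([c(267,205),c(260,286)]),np.hstack([c(294,362),c(243,472,36,49)])]))
E
cat > b.py <<'E'
from h import *
np.set_printoptions(precision=3,suppress=True)
cal=arm.get_calibration("top");arm.get_image("top")
for q in ("tin_1_handle","hook_stand","hook_seat","side_cutters","screwdriver","returned_board"):
    for r in arm.place_of("top",q)+arm.look_for("top",q): print(q,round(r["conf"],2),np.round(r["point"],1),at(cal,r["point"],.125 if 'tin' in q else .0))
E
python3 b.py
```

```text
tin_1_handle 0.89 [290.2 141.3] [0.453 0.495 0.125]
tin_1_handle 0.66 [267.1 200.9] [0.514 0.345 0.125]
tin_1_handle 0.72 [292.5 148.6] [0.447 0.476 0.125]
tin_1_handle 0.69 [269.3 209.9] [0.508 0.321 0.125]
tin_1_handle 0.66 [296.1 363.2] [ 0.438 -0.081  0.125]
hook_stand 0.61 [236.3 461.8] [ 0.623 -0.393  0.   ]
hook_stand 0.52 [216.1 250.3] [0.682 0.237 0.   ]
hook_stand 0.6 [242.5 463.7] [ 0.604 -0.398  0.   ]
hook_seat 0.55 [244.7 482.5] [ 0.597 -0.453  0.   ]
hook_seat 0.58 [242.1 464.2] [ 0.605 -0.399  0.   ]
side_cutters 0.77 [303.4 284.5] [0.424 0.131 0.   ]
side_cutters 0.59 [298.1 362.4] [ 0.439 -0.094  0.   ]
screwdriver 0.54 [224.1 189.3] [0.656 0.416 0.   ]
screwdriver 0.66 [211.5 203.4] [0.695 0.376 0.   ]
returned_board 0.62 [232.7 378.7] [ 0.633 -0.146  0.   ]
```

View pics/crop1.png

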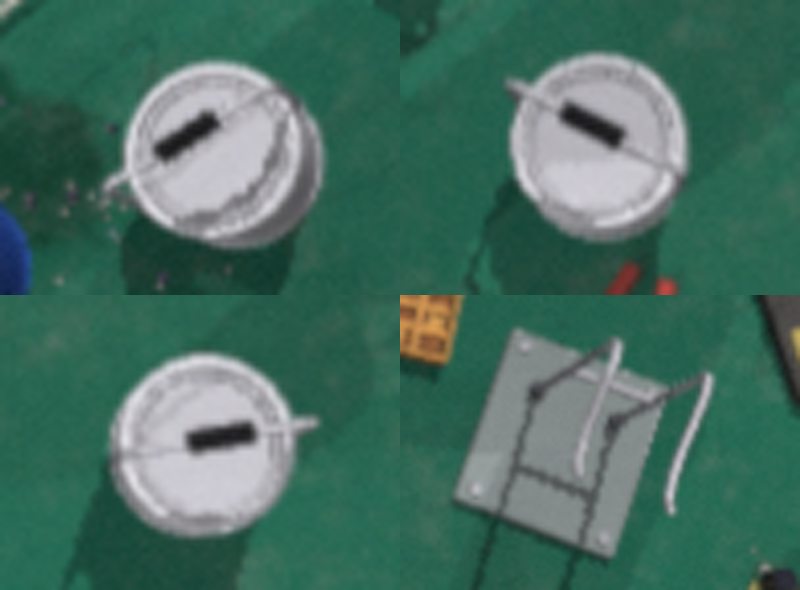

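The crops confirm the choice. All three tins are plain metal with black sleeves, at (265,202), (255,284) and (293,366). The blue one is excluded. The hook prongs run from their bends at (219,476) and (227,498) to their tips at (250,467) and (260,489).

```bash
cat > c.py <<'E'
from h import *
np.set_printoptions(precision=3,suppress=True)
cal=arm.get_calibration("top")
S=400/76
def src(x,y,ox,oy,s):return [ (y+.5)/s-.5+oy,(x+.5)/s-.5+ox]
for n,o,pts in (("A",(167,239),[(187,136),(158,152),(216,120),(108,187),(290,92)]),("B",(248,232),[(192,124),(163,108),(222,140),(112,85),(282,180)]),("C",(324,266),[(221,142),(188,147),(255,136),(310,129),(118,160)])):
    P=[at(cal,src(x,y,*o,S),.125) for x,y in pts]
    a=lambda u,v:np.degrees(np.arctan2(*(u-v)[[1,0]]))%180
    print(n,P[0],"bar mid",(P[3]+P[4])/2,"angles",a(P[1],P[2]),a(P[3],P[4]))
s=4.09
H=lambda x,y,z:at(cal,src(x,y,423,207,s),z)
b=[H(135,98,.008),H(214,129,.008)];t=[H(180,178,.184),H(270,217,.184)];u=[H(216,48,.17),H(308,81,.17)]
for q in (b,t,u):print(q[0],q[1],"mid",(q[0]+q[1])/2,np.linalg.norm(q[0]-q[1]))
m=lambda q:(q[0]+q[1])/2
d=(m(t)-m(b))[:2];print("fwd",d,np.linalg.norm(d),np.degrees(np.arctan2(d[1],d[0])))
print("R tool",arm.observe()["clock"])
E
python3 c.py
```

```text
A [0.521 0.342 0.125] bar mid [0.519 0.336 0.125] angles 119.96814515424916 118.55449477828124
B [0.546 0.127 0.125] bar mid [0.542 0.125 0.125] angles 61.55293010987282 60.84243008621517
C [ 0.448 -0.087  0.125] bar mid [ 0.446 -0.084  0.125] angles 99.34071797712774 99.1877779148324
[ 0.638 -0.373  0.008] [ 0.616 -0.429  0.008] mid [ 0.627 -0.401  0.008] 0.060136114023633266
[ 0.551 -0.338  0.184] [ 0.527 -0.392  0.184] mid [ 0.539 -0.365  0.184] 0.05910204869537867
[ 0.637 -0.371  0.17 ] [ 0.616 -0.428  0.17 ] mid [ 0.627 -0.4    0.17 ] 0.0606563865798216
fwd [-0.087  0.036] 0.09443108989942356 157.8829092950899
R tool 1.35
```

```bash
cat >> h.py <<'E'
def rel(x,y,z,yd):
    s=arm.observe();M=R.from_rotvec(s["ee_rot"]).as_matrix()
    d=M.T@(np.array([x,y,z])-s["position"])
    cur=np.degrees(np.arctan2(M[1,1],M[0,1]))
    r=(cur-yd+90)%180-90
    print("t %.2f"%s["clock"],"shift",np.round(d,4),"roll %.3f (%.1f deg)"%(np.radians(r),r),"z-tilt",np.round(M[:2,2],4))
def st():
    s=arm.observe();M=R.from_rotvec(s["ee_rot"]).as_matrix()
    print("t %.2f"%s["clock"],"pos",np.round(s["position"],4),"yd %.1f"%np.degrees(np.arctan2(M[1,1],M[0,1])),"F",np.round(s["force"],2),"w",round(s["width"]*91.8,1),"gf",round(s["gripper_force"],1),"q",np.round(s["joints"],2))
E
python3 -c "
from h import *
rel(.519,.338,.40,29.5)"
```

```text
t 1.35 shift [-0.3506 -0.1144  0.0047] roll 0.664 (38.0 deg) z-tilt [0.     0.0001]
```

```bash
python3 -m inch '-.05 -.016 .001 .13 .0918; -.10 -.033 .002 .26 .0918; -.15 -.049 .003 .40 .0918; -.20 -.065 .003 .53 .0918; -.25 -.081 .003 .664 .0918'
python3 -c "
from h import *
rel(.519,.338,.40,29.5);st()"
```

```text
clock: 1.85
position: [0.4302, 0.4141, 0.402]
ee_rot: [-1.59, -2.71, -0.001]
force: [0.7, 1.1, 0.3]
width: 1.003
gripper_force: 0.0
t 1.85 shift [-0.1097  0.0403  0.002 ] roll -0.005 (-0.3 deg) z-tilt [0.0003 0.0005]
t 1.85 pos [0.4302 0.4141 0.402 ] yd 29.2 F [0.72 1.1  0.34] w 92.1 gf 0.0 q [-1.02  0.39  0.23  1.66 -0.1   1.1  -0.25]
```

```bash
python3 -m inch '-.05 .02 .001 0 .06; -.1 .036 .002 0 .06; -.1 .036 .002 0 .06; -.1 .036 .002 0 .06' >/dev/null
python3 - <<'E'
from h import *
np.set_printoptions(precision=3,suppress=True)
rel(.519,.338,.284,29.5);st()
im=arm.get_image("wrist");cv2.imwrite("pics/w1.png",im[:,:,::-1]);cal=arm.get_calibration("wrist")
for r in arm.place_of("wrist","tin_1_handle"):print(r["conf"],r["point"],at(cal,r["point"],.125))
print(np.array(cal["pose"]))
E
```

```text
t 2.25 shift [-0.009  0.004  0.116] roll -0.004 (-0.2 deg) z-tilt [ 0.001 -0.001]
t 2.25 pos [0.511 0.344 0.4  ] yd 29.3 F [-1.09  0.7  -0.23] w 64.1 gf 0.0 q [-0.86  0.43  0.26  1.62 -0.12  1.11 -0.06]
0.93 [247.6, 326.1] [0.517 0.346 0.125]
[[ 0.871 -0.477 -0.12   0.478]
 [ 0.492  0.844  0.213  0.403]
 [-0.001 -0.244  0.97   0.379]
 [ 0.     0.     0.     1.   ]]
```

View pics/w1.png

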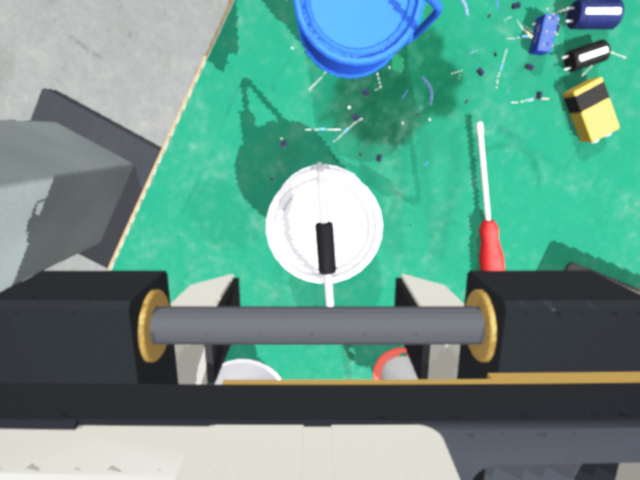

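```bash
python3 - <<'E'
from h import *
cal=arm.get_calibration("wrist")
a=at(cal,(165,320),.125);b=at(cal,(304,330),.125);print(a,b,(a+b)/2,np.linalg.norm(a-b),np.degrees(np.arctan2(*(a-b)[[1,0]])))
a=at(cal,(222,323),.131);b=at(cal,(272,327),.131);print((a+b)/2,np.linalg.norm(a-b),np.degrees(np.arctan2(*(a-b)[[1,0]])))
rel(.519,.343,.284,32)
E
```

```text
[0.4868246  0.39074085 0.125     ] [0.53837104 0.31399695 0.125     ] [0.51259782 0.3523689  0.125     ] 0.09244815850422697 123.88800393073177
[0.51488097 0.34792876 0.131     ] 0.03292523688206032 124.3014034487155
t 2.35 shift [-0.0089  0.0068  0.1156] roll -0.042 (-2.4 deg) z-tilt [-0.0008  0.0007]
```

```bash
python3 -m inch '-.006 .006 .04 -.04 .06; -.006 .006 .08 -.04 .06; -.006 .006 .115 -.04 .06; -.006 .006 .115 -.04 .06; -.006 .006 .115 -.04 .06'>/dev/null
python3 - <<'E'
from h import *
rel(.518,.345,.284,32);st()
E
```

```text
t 2.85 shift [-0.001   0.0007  0.0012] roll -0.001 (-0.1 deg) z-tilt [-0.0009  0.0001]
t 2.85 pos [0.5169 0.3455 0.2853] yd 31.9 F [ 0.5  -0.33  0.77] w 60.1 gf 0.0 q [-0.83  0.55  0.22  1.73 -0.15  0.88  0.02]
```

```bash
cat > wt.py <<'E'
from h import *
f=[];e=[]
for i in range(8):
    s=arm.observe();f.append(s["force"]);e.append(s["joint_efforts"]);arm.get_image("wrist")
print("F",np.mean(f,0).round(2),"sd",np.std(f,0).round(2),"eff",np.mean(e,0).round(2)[[1,3]]);st()
E
python3 wt.py
python3 -m inch '0 0 0 0 .02; 0 0 0 0 0; 0 0 0 0 0; 0 0 0 0 0; 0 0 0 0 0' 30
python3 -m inch '0 0 -.01 0 0; 0 0 -.02 0 0; 0 0 -.03 0 0; 0 0 -.03 0 0; 0 0 -.03 0 0' 
python3 -m inch '0 0 0 0 0; 0 0 0 0 0; 0 0 0 0 0'
python3 wt.py
```

```text
F [0.12 0.13 0.18] sd [0.44 0.44 0.55] eff [-67.98 -26.02]
t 3.25 pos [0.5179 0.3441 0.2857] yd 31.8 F [-0.09 -0.21 -0.04] w 60.3 gf 0.0 q [-0.82  0.55  0.22  1.73 -0.15  0.88  0.02]
clock: 3.75
position: [0.5178, 0.344, 0.2847]
ee_rot: [-1.528, -2.745, 0.0]
force: [0.3, -0.0, 0.5]
width: 0.269
gripper_force: 0.0
clock: 4.25
position: [0.5177, 0.344, 0.3151]
ee_rot: [1.528, 2.745, 0.001]
force: [-0.2, 0.4, -3.4]
width: 0.121
gripper_force: 29.9
clock: 4.55
position: [0.5176, 0.3439, 0.3143]
ee_rot: [-1.528, -2.745, 0.001]
force: [0.7, -1.2, -2.0]
width: 0.115
gripper_force: 29.9
F [ 0.06  0.01 -2.75] sd [0.49 0.74 0.72] eff [-69.85 -28.8 ]
t 4.95 pos [0.5178 0.344  0.3147] yd 31.8 F [ 0.52 -0.67 -2.96] w 11.1 gf 29.9 q [-0.83  0.52  0.23  1.7  -0.14  0.94  0.01]
```

```bash
python3 - <<'E'
from h import *
im=arm.get_image("scene");cal=arm.get_calibration("scene")
print(proj(cal,(.518,.344,.155)),proj(cal,(.518,.344,0.03)))
a=cv2.resize(im[230:370,180:340],(640,560),interpolation=cv2.INTER_CUBIC)
cv2.imwrite("pics/s2.png",a[:,:,::-1])
E
```

```text
[287.90279577 265.35796842] [316.50094384 268.64459271]
```

View pics/s2.png

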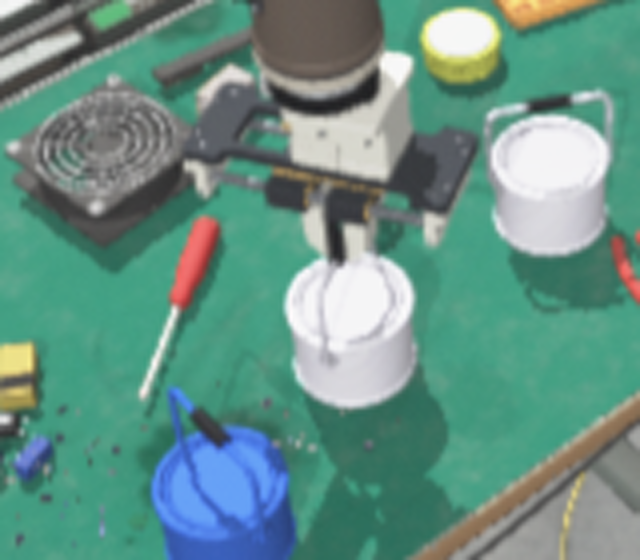

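The tin hangs clear of the bench, with its shadow detached at (430,400) in the crop. The fingers closed late, so it may sit low in them. I'll lower it gently and watch the force.

```bash
g(){ grep -E "^(position|force)"|cut -c1-60; }
python3 -m inch '0 0 .006 0 0; 0 0 .012 0 0; 0 0 .012 0 0'|g
python3 -m inch '0 0 .003 0 0; 0 0 .003 0 0'|g
python3 -m inch '0 0 .003 0 0; 0 0 .003 0 0'|g
```

```text
position: [0.5173, 0.3438, 0.3014]
force: [0.5, 0.4, -2.6]
position: [0.5179, 0.344, 0.3008]
force: [-1.8, -1.7, 6.9]
position: [0.5182, 0.3441, 0.3003]
force: [-8.6, -6.2, 28.7]
```

```bash
g(){ grep -E "^(clock|position|force|width)"|cut -c1-60; }
python3 -m inch '0 0 -.004 0 0; 0 0 -.004 0 .03; 0 0 -.004 0 .03; 0 0 -.004 0 .05; 0 0 -.004 0 .05'|g
python3 wt.py
python3 -c "
from h import *
rel(.518,.344,.284,31.8)"
```

```text
clock: 6.2
position: [0.5177, 0.3441, 0.3004]
force: [-0.8, -0.2, -0.1]
width: 0.418
F [-0.12  0.24 -0.23] sd [0.5  0.42 0.35] eff [-68.59 -27.18]
t 6.60 pos [0.5178 0.344  0.3007] yd 31.8 F [-0.74 -0.18  0.16] w 50.2 gf 0.0 q [-0.83  0.53  0.23  1.71 -0.15  0.91  0.01]
t 6.60 shift [-0.0001  0.0002  0.0167] roll -0.000 (-0.0 deg) z-tilt [0. 0.]
```

```bash

python3 -m inch '0 0 -.05 0 .06; 0 0 -.1 0 .06; 0 0 -.1 0 .06'>/dev/null
python3 -c "
from h import *
rel(.545,.127,.40,-29);st()"
```

```text
t 6.90 shift [-0.1984 -0.0929  0.0067] roll 1.061 (60.8 deg) z-tilt [0.009 0.007]
t 6.90 pos [0.5195 0.3446 0.408 ] yd 31.8 F [ 1.03  0.6  -0.51] w 59.7 gf 0.0 q [-0.85  0.43  0.25  1.59 -0.12  1.12 -0.01]
```

```bash

python3 -m inch '-.04 -.018 0 .14 .06; -.08 -.036 0 .28 .06; -.12 -.054 0 .42 .06; -.16 -.072 0 .56 .06; -.198 -.093 0 .70 .06'>/dev/null
python3 -m inch '0 0 0 .14 .06; 0 0 0 .28 .06; 0 0 0 .36 .06; 0 0 0 .36 .06; 0 0 0 .36 .06'>/dev/null
cat > wl.py <<'E'
from h import *
im=arm.get_image("wrist");cv2.imwrite("pics/w_t.png",im[:,:,::-1]);cal=arm.get_calibration("wrist")
for r in arm.place_of("wrist","tin_1_handle"):print(round(r["conf"],2),np.round(r["point"],1),at(cal,r["point"],.125).round(3))
# dark sleeve: largest dark blob within the upper picture
p=[r for r in arm.place_of("wrist","tin_1_handle")][0]["point"]
g=(im.max(2)<70).astype(np.uint8);g[int(p[0])+45:]=0;g[:max(0,int(p[0])-45)]=0;g[:,:max(0,int(p[1])-45)]=0;g[:,int(p[1])+45:]=0
n,l,s,c=cv2.connectedComponentsWithStats(g)
k=1+np.argmax(s[1:,4]);print("blob",s[k],c[k])
q=cv2.boxPoints(cv2.minAreaRect(np.argwhere(l==k)[:,::-1].astype(np.float32)))
e=[np.linalg.norm(q[i]-q[(i+1)%4]) for i in range(4)];i=int(np.argmin(e[:2]))
a=at(cal,((q[i]+q[(i+1)%4])/2)[::-1],.127);b=at(cal,((q[(i+2)%4]+q[(i+3)%4])/2)[::-1],.127)
print("sleeve mid",((a+b)/2).round(4),"len",np.linalg.norm(a-b).round(4),"ang",np.degrees(np.arctan2(*(a-b)[[1,0]]))%180)
E
python3 wl.py; python3 -c "
from h import *
rel(.545,.127,.284,-29);st()"
```

```text
t 8.05 shift [0.0012 0.0016 0.1168] roll 0.003 (0.2 deg) z-tilt [0.0001 0.0001]
t 8.05 pos [0.543  0.1268 0.4008] yd -28.8 F [ 0.43 -0.77  0.2 ] w 59.6 gf 0.0 q [-0.73  0.35  0.55  1.78 -0.21  1.07 -0.62]Traceback (most recent call last):
  File "wl.py", line 5, in <module>
    p=[r for r in arm.place_of("wrist","tin_1_handle")][0]["point"]
      ~~~~~~~~~~~~~~~~~~~~~~~~~~~~~~~~~~~~~~~~~~~~~~~~~^^^
IndexError: list index out of range
```

```bash
sed -i 's/^p=.*/import sys;p=proj(cal,[float(v) for v in sys.argv[1:4]]);print("exp",p)/' wl.py
python3 wl.py .545 .127 .125
```

```text
exp [239.59753811 318.40372692]
blob [308 214  16  51 766] [315.62010444 238.99869452]
sleeve mid [0.5437 0.1285 0.127 ] len 0.0332 ang 61.12625018194943
```

View pics/w_t.png

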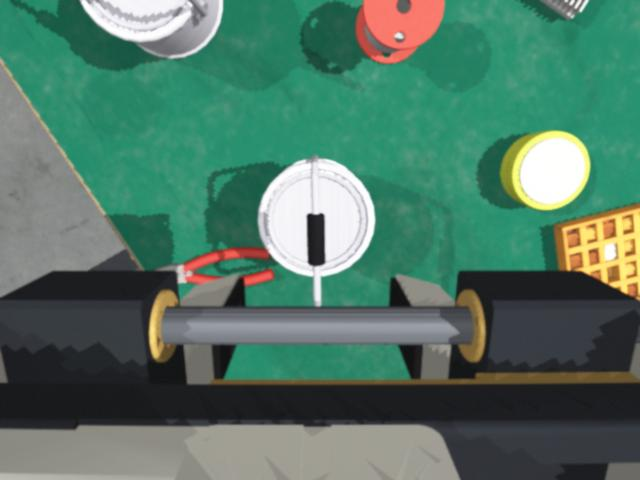

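The wrist picture shows tin B with its sleeve at (239,316), in line with the tool. The measured length of 33 mm and the 61° angle both check out. Next I descend, allowing enough time to close, and weigh it.

```bash
g(){ grep -E "^(clock|position|force|width)"|cut -c1-60; }
python3 -m inch '-.001 .001 .04 0 .05; -.001 .001 .08 0 .04; -.001 .001 .117 0 .03; -.001 .001 .117 0 .02; -.001 .001 .117 0 .02' 30|g
python3 -m inch '0 0 0 0 0; 0 0 0 0 0; 0 0 0 0 0; 0 0 0 0 0; 0 0 0 0 0'|g
python3 -m inch '0 0 0 0 0; 0 0 0 0 0'
python3 -m inch '0 0 -.01 0 0; 0 0 -.02 0 0; 0 0 -.02 0 0; 0 0 -.02 0 0; 0 0 -.02 0 0'|g 
python3 wt.py
```

```text
clock: 8.65
position: [0.5437, 0.1252, 0.2842]
force: [0.6, 0.4, 1.6]
width: 0.27
clock: 9.15
position: [0.5438, 0.1259, 0.2854]
force: [-2.3, 1.2, 9.0]
width: 0.123
clock: 9.35
position: [0.5439, 0.1259, 0.2854]
ee_rot: [-2.705, -1.597, -0.004]
force: [-2.4, 1.9, 8.6]
width: 0.121
gripper_force: 30.0
clock: 9.85
position: [0.5433, 0.1254, 0.3036]
force: [0.0, 0.3, -1.5]
width: 0.124
F [ 0.16  0.21 -1.65] sd [0.49 0.21 0.33] eff [-58.85 -25.87]
t 10.25 pos [0.5434 0.1253 0.3036] yd -28.9 F [ 0.24  0.08 -1.17] w 11.0 gf 30.0 q [-0.68  0.46  0.5   1.89 -0.29  0.86 -0.54]
```

B weighs 1.65 N and A about 2.8 N. No tin can be 0.1 kg lighter than B, because the minimum is 0.14 kg, so B is the lightest. I'll carry it to the hook at a safe height.

```bash
g(){ grep -E "^(clock|position|force|width)"|cut -c1-60; }
python3 -m inch '0 0 -.04 0 0; 0 0 -.08 0 0; 0 0 -.12 0 0; 0 0 -.156 0 0; 0 0 -.156 0 0'|g
python3 -c "
from h import *
rel(.4485,-.327,.46,-22);st()"
```

```text
clock: 10.75
position: [0.5446, 0.1249, 0.4647]
force: [1.4, 0.0, -1.7]
width: 0.118
t 10.75 shift [-0.4419  0.1347  0.0026] roll -0.122 (-7.0 deg) z-tilt [0.0078 0.0031]
t 10.75 pos [0.5446 0.1249 0.4647] yd -29.0 F [ 1.41  0.02 -1.75] w 10.8 gf 30.0 q [-0.75  0.3   0.57  1.69 -0.17  1.2  -0.64]
```

```bash
g(){ grep -E "^(clock|position|force|width)"|cut -c1-60; }
python3 -m inch '-.015 .005 0 0 0; -.045 .014 0 0 0; -.08 .025 0 0 0; -.115 .036 0 0 0; -.15 .046 0 -.04 0'|g
python3 -m inch '-.035 .011 0 0 0; -.07 .022 0 -.02 0; -.105 .033 0 -.04 0; -.14 .044 0 -.08 0; -.175 .054 0 -.08 0'|g
python3 -m inch '-.035 .011 0 0 0; -.06 .018 0 0 0; -.08 .024 0 0 0; -.09 .027 0 0 0; -.09 .027 0 0 0'|g
python3 -c "
from h import *
rel(.4485,-.327,.46,-22);st()"
```

```text
clock: 11.25
position: [0.5097, -0.0306, 0.4581]
force: [-0.0, -1.0, -1.5]
width: 0.118
clock: 11.75
position: [0.4791, -0.2109, 0.4581]
force: [0.9, 0.3, -2.8]
width: 0.119
clock: 12.25
position: [0.4708, -0.3038, 0.4586]
force: [0.0, -0.3, -1.2]
width: 0.117
t 12.25 shift [-0.0299 -0.0119 -0.0013] roll -0.004 (-0.2 deg) z-tilt [-0.0022  0.    ]
t 12.25 pos [ 0.4708 -0.3038  0.4586] yd -22.2 F [ 0.03 -0.33 -1.19] w 10.7 gf 30.0 q [-0.06  0.33  0.73  1.69 -0.23  1.21  0.34]
```

```bash
g(){ grep -E "^(clock|position|force|width)"|cut -c1-60; }
python3 -m inch '-.015 -.006 0 0 0; -.03 -.012 .03 0 0; -.03 -.012 .06 0 0; -.03 -.012 .085 0 0; -.03 -.012 .095 0 0'|g
python3 -m inch '0 0 0 0 0; 0 0 0 0 0'|g
python3 - <<'E'
from h import *
rel(.4485,-.327,.3634,-22);st()
a=[]
for c,(r0,r1,c0,c1) in (("top",(200,300,420,520)),("scene",(130,250,370,490))):
    im=arm.get_image(c);cal=arm.get_calibration(c)
    a.append(cv2.resize(im[r0:r1,c0:c1],(400,int(400*(r1-r0)/(c1-c0))),interpolation=cv2.INTER_CUBIC))
cv2.imwrite("pics/h1.png",np.hstack(a)[:,:,::-1])
im=arm.get_image("wrist");cv2.imwrite("pics/h1w.png",im[:,:,::-1])
cal=arm.get_calibration("wrist")
for n,p in (("tipL",(.551,-.338,.184)),("tipR",(.527,-.392,.184)),("bendL",(.637,-.371,.17)),("bendR",(.616,-.428,.17))):print(n,proj(cal,p))
E
```

```text
clock: 12.75
position: [0.4487, -0.3245, 0.3625]
force: [0.3, 0.5, -1.8]
width: 0.121
clock: 12.95
position: [0.4499, -0.3257, 0.3657]
force: [1.0, 0.2, -1.7]
width: 0.119
t 12.95 shift [-0.0017 -0.0008  0.0023] roll -0.001 (-0.0 deg) z-tilt [ 0.0009 -0.0005]
t 12.95 pos [ 0.4499 -0.3257  0.3657] yd -22.0 F [ 0.98  0.24 -1.72] w 10.9 gf 30.0 q [ 0.02  0.41  0.7   1.84 -0.31  1.    0.47]
tipL [235.31762367 552.26241455]
tipR [363.20570536 528.7673505 ]
bendL [224.54103001 734.16540773]
bendR [345.73574487 706.70044545]
```

View pics/h1.png

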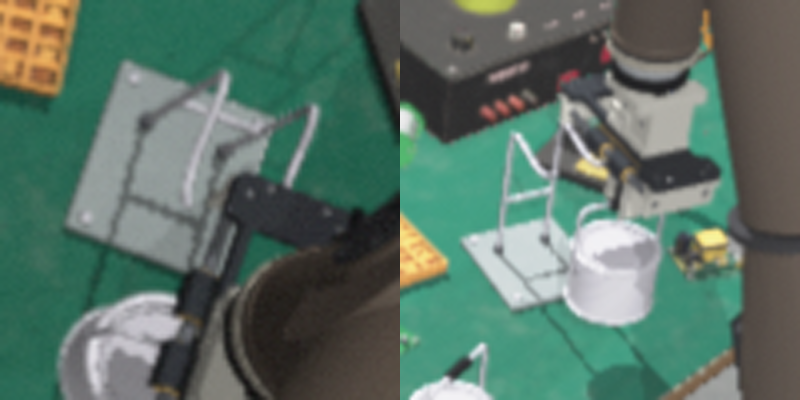

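The two views show tin B hanging upright in front of the stand, with the prongs free. I'll check the lateral alignment in the wrist view.

View pics/h1w.png

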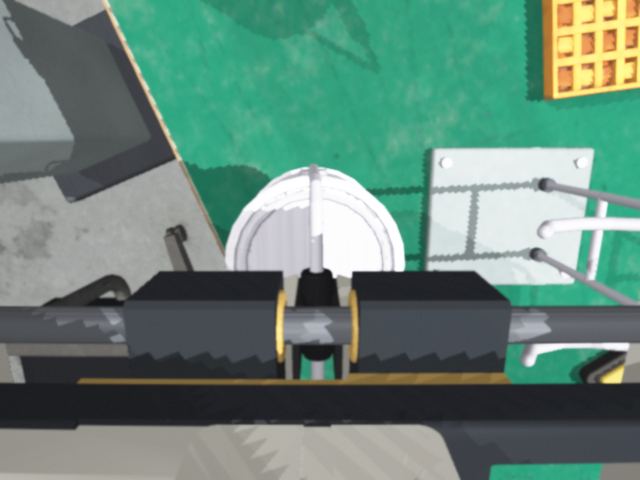

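```bash
python3 - <<'E'
from h import *
cal=arm.get_calibration("wrist");s=arm.observe();M=R.from_rotvec(s["ee_rot"]).as_matrix();zb=s["position"][2]-.1604
F=lambda p,z:(M.T@(at(cal,p,z)-s["position"])).round(4)
print("zb",zb)
for z in (.178,.184):print("tips tool",F((230,545),z),F((355,530),z))
print("foot bolt holes",F((162,446),.008),F((162,582),.008))
print("upright bases",F((184,547),.008),F((254,537),.008))
for z in (zb,zb+.0025):print("bar end tool",F((166,315),z),F((285,317),z))
print("lid L/R", F((250,226),zb-.057),F((250,404),zb-.057))
print(M)
E
```

```text
zb 0.20556457690495133
tips tool [0.0276 0.0979 0.1882] [-0.0318  0.0993  0.1882]
tips tool [0.0289 0.0944 0.1822] [-0.0283  0.0958  0.1822]
foot bolt holes [0.046  0.1066 0.3582] [0.0465 0.2199 0.3584]
upright bases [0.0282 0.1929 0.3584] [-0.0327  0.1926  0.3584]
bar end tool [ 0.0561 -0.      0.1604] [0.0132 0.0007 0.1604]
bar end tool [ 0.0563 -0.      0.1579] [0.0141 0.0007 0.1579]
lid L/R [ 0.0105 -0.0451  0.2173] [0.0105 0.0446 0.2175]
[[ 3.75333073e-01  9.26888040e-01  1.90929717e-03]
 [ 9.26890003e-01 -3.75332083e-01 -8.66165568e-04]
 [-8.62180218e-05  2.09480904e-03 -9.99997802e-01]]
```

```bash
python3 - <<'E'
from h import *
np.set_printoptions(precision=4,suppress=True)
cal=arm.get_calibration("wrist");s=arm.observe();M=R.from_rotvec(s["ee_rot"]).as_matrix();p=s["position"]
print("cam tool",M.T@(np.array(cal["pose"])[:3,3]-p), "axis",M.T@-np.array(cal["pose"])[:3,2])
P=lambda x,y,z:proj(cal,p+M@np.array([x,y,z])).round(0)
for o in (0,.003,.006,.01):
  for zg in (.160,.150):
    print(o,zg,"barend",P(.041+o,0,zg-.0025),"sleeve",P(.017+o,0,zg-.006),P(-.017+o,0,zg-.006),"lid far/near",P(.046+o,0,zg+.057),P(o-.046,0,zg+.057),"lidside",P(o,.046,zg+.057),"base far",P(.046+o,0,zg+.125))
im=cv2.imread("pics/h1w.png")
print(im[150:290:4,317].max(1))
E
```

```text
cam tool [0.0657 0.0006 0.0205] axis [-0.2451  0.0001  0.9695]
0 0.16 barend [211. 315.] sleeve [281. 315.] [368. 315.] lid far/near [179. 316.] [351. 316.] lidside [270. 406.] base far [168. 316.]
0 0.15 barend [217. 315.] sleeve [292. 315.] [384. 315.] lid far/near [181. 316.] [361. 316.] lidside [277. 410.] base far [170. 316.]
0.003 0.16 barend [203. 315.] sleeve [273. 315.] [361. 315.] lid far/near [173. 316.] [346. 316.] lidside [264. 406.] base far [164. 316.]
0.003 0.15 barend [208. 315.] sleeve [283. 315.] [376. 315.] lid far/near [175. 316.] [356. 316.] lidside [271. 411.] base far [165. 316.]
0.006 0.16 barend [194. 315.] sleeve [265. 315.] [353. 315.] lid far/near [166. 316.] [341. 316.] lidside [259. 407.] base far [159. 316.]
0.006 0.15 barend [198. 315.] sleeve [274. 315.] [368. 315.] lid far/near [168. 316.] [351. 316.] lidside [265. 411.] base far [160. 316.]
0.01 0.16 barend [182. 315.] sleeve [254. 315.] [344. 315.] lid far/near [158. 316.] [334. 316.] lidside [251. 407.] base far [153. 316.]
0.01 0.15 barend [185. 315.] sleeve [262. 315.] [358. 315.] lid far/near [159. 316.] [344. 316.] lidside [257. 411.] base far [153. 316.]
[162 167 163 163 177 181 203 206 251 252 252 252 252 254 254 254 254 254
 254 254 254 251 204 205 204 204 203 205 205 205 203  38  34  32  33]
```

Relative to the tool, the handle sits at +3.5 mm x and the hook centre at about -2 mm. The seat is 129.5 mm ahead in y. The shift is x -5.5 mm, y +129.5 mm.

```bash
g(){ grep -E "^(clock|position|force|width)"|cut -c1-60; }
python3 -m inch '-.0055 .01 0 0 0; -.0055 .03 0 0 0; -.0055 .05 0 0 0; -.0055 .07 0 0 0; -.0055 .09 0 0 0'|g
python3 -m inch '0 .02 0 0 0; 0 .035 0 0 0; 0 .0395 0 0 0; 0 .0395 0 0 0; 0 .0395 0 0 0'|g
python3 - <<'E'
from h import *
# goal relative to the earlier TCP
import numpy as np
M=np.array([[.3753,.9269],[.9269,-.3753]]);g=np.array([.4499,-.3257])+M@[-.0055,.1295];print(g)
rel(g[0],g[1],.3304,-22);st()
cal=arm.get_calibration("wrist");im=arm.get_image("wrist");cv2.imwrite("pics/h2w.png",im[:,:,::-1])
E
```

```text
clock: 13.6
position: [0.5324, -0.3654, 0.3651]
force: [0.7, 0.9, -1.7]
width: 0.123
clock: 14.1
position: [0.5671, -0.3796, 0.3647]
force: [-0.5, -0.2, -2.1]
width: 0.118
[ 0.5678694 -0.3793993]
t 14.10 shift [0.0005 0.0007 0.0343] roll -0.002 (-0.1 deg) z-tilt [-0.0004  0.0001]
t 14.10 pos [ 0.5671 -0.3796  0.3647] yd -22.1 F [-0.46 -0.22 -2.11] w 10.8 gf 30.0 q [ 0.12  0.62  0.66  1.5  -0.4   1.15  0.46]
```

View pics/h2w.png

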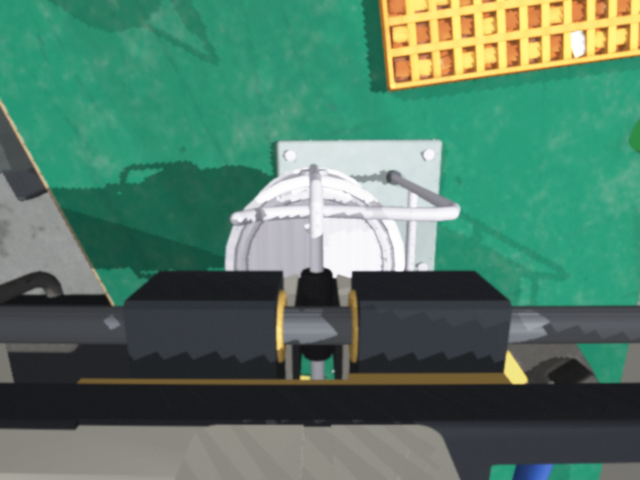

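The left prong runs under the bar, from its tip at (216,237) to the bend at (211,457). I'll check the margin to the leg in numbers.

```bash
python3 - <<'E'
from h import *
cal=arm.get_calibration("wrist");s=arm.observe();M=R.from_rotvec(s["ee_rot"]).as_matrix()
F=lambda p,z:(M.T@(at(cal,p,z)-s["position"])).round(4)
print("prong under bar",F((211,317),.165),"tip",F((216,237),.181),"bend",F((211,455),.172),F((211,455),.184))
E
```

```text
prong under bar [0.0335 0.0007 0.1999] tip [ 0.0343 -0.0321  0.1839] bend [0.0349 0.0602 0.1928] [0.037  0.056  0.1809]
```

The prong centre at x=+33.5 mm puts the hook centre at +3.5 mm, the same as the bar. The tip is 32 mm in front. The alignment is good, so I lower it.

```bash
g(){ grep -E "^(clock|position|force|width)"|cut -c1-60; }
python3 -m inch '0 0 .01 0 0; 0 0 .02 0 0; 0 0 .028 0 0; 0 0 .030 0 0; 0 0 .030 0 0'|g
python3 -m inch '0 0 .003 0 0; 0 0 .003 0 0; 0 0 .003 0 0'|g
python3 -m inch '0 0 .002 0 0; 0 0 .002 0 0; 0 0 .002 0 0'|g
```

```text
clock: 14.65
position: [0.5675, -0.3792, 0.334]
force: [0.2, -0.1, -0.4]
width: 0.12
clock: 14.95
position: [0.5677, -0.3795, 0.3319]
force: [-0.3, 0.9, -0.7]
width: 0.117
clock: 15.25
position: [0.5677, -0.3796, 0.3301]
force: [0.1, -0.1, 2.0]
width: 0.122
```

```bash
g(){ grep -E "^(clock|position|force|width)"|cut -c1-60; }
python3 -m inch '0 0 0 0 .02; 0 0 0 0 .03; 0 0 0 0 .04; 0 0 0 0 .045; 0 0 0 0 .045'|g
python3 wt.py
python3 -m inch '0 0 -.02 0 .045; 0 0 -.06 0 .045; 0 0 -.10 0 .045; 0 0 -.13 0 .045; 0 0 -.13 0 .045'|g
python3 -c "
from h import *
rel(.446,-.085,.40,9.2);st()"
```

```text
clock: 15.75
position: [0.5677, -0.3794, 0.3297]
force: [1.0, 0.4, 0.2]
width: 0.474
F [ 0.15  0.09 -0.02] sd [0.56 0.38 0.43] eff [-73.03 -28.04]
t 16.15 pos [ 0.5677 -0.3794  0.3297] yd -22.1 F [0.99 0.08 0.76] w 44.9 gf 0.0 q [ 0.13  0.65  0.64  1.54 -0.42  1.09  0.48]
clock: 16.65
position: [0.5677, -0.3805, 0.4649]
force: [-0.3, -0.0, 0.2]
width: 0.489
t 16.65 shift [ 0.2281 -0.2243  0.0628] roll -0.546 (-31.3 deg) z-tilt [ 0.0064 -0.0042]
t 16.65 pos [ 0.5677 -0.3805  0.4649] yd -22.1 F [-0.26 -0.02  0.23] w 44.9 gf 0.0 q [ 0.11  0.55  0.69  1.36 -0.35  1.34  0.42]
```

```bash
g(){ grep -E "^(clock|position|force|width)"|cut -c1-60; }
python3 -m inch '.03 -.03 0 -.1 .05; .06 -.06 0 -.2 .055; .09 -.09 0 -.3 .06; .12 -.12 .01 -.4 .06; .15 -.15 .02 -.5 .06'|g
python3 -m inch '.01 -.04 .01 -.04 .06; .02 -.08 .03 -.04 .06; .02 -.08 .04 -.04 .06; .02 -.08 .04 -.04 .06'|g
python3 -c "
from h import *
rel(.446,-.085,.40,9.2);st()"
```

```text
clock: 17.15
position: [0.484, -0.1824, 0.4391]
force: [0.5, 0.9, 1.1]
width: 0.65
clock: 17.55
position: [0.402, -0.1729, 0.3986]
force: [-0.2, -0.0, 0.5]
width: 0.651
t 17.55 shift [ 0.0801  0.057  -0.0014] roll -0.006 (-0.3 deg) z-tilt [-0.0017  0.0013]
t 17.55 pos [ 0.402  -0.1729  0.3986] yd 8.9 F [-0.18 -0.04  0.45] w 59.7 gf 0.0 q [-0.23  0.13  0.58  2.05 -0.09  0.99  0.55]
```

```bash

python3 -m inch '.04 .028 0 0 .06; .08 .057 0 0 .06; .08 .057 0 0 .06; .08 .057 0 0 .06' >/dev/null
python3 wl.py .447 -.085 .125;python3 -c "
from h import *
rel(.447,-.085,.284,9.2);st()"
```

```text
exp [239.46528236 314.24157004]
blob [304 218  15  50 723] [311.01798064 242.51452282]
sleeve mid [ 0.4452 -0.0871  0.127 ] len 0.0326 ang 98.74808455394098
t 18.05 shift [ 0.0014 -0.0004  0.1159] roll -0.007 (-0.4 deg) z-tilt [ 0.0002 -0.0007]
t 18.05 pos [ 0.4476 -0.0863  0.3999] yd 8.8 F [-1.84 -0.95  0.1 ] w 60.1 gf 0.0 q [-0.37  0.16  0.51  2.   -0.09  1.    0.34]
```

```bash
g(){ grep -E "^(clock|position|force|width)"|cut -c1-60; }
python3 -m inch '0 -.0015 .04 0 .05; 0 -.0015 .08 0 .04; 0 -.0015 .115 0 .03; 0 -.0015 .115 0 .02; 0 -.0015 .115 0 .02' 30|g
python3 -m inch '0 0 0 0 0; 0 0 0 0 0; 0 0 0 0 0; 0 0 0 0 0; 0 0 0 0 0'|g
python3 -m inch '0 0 0 0 0; 0 0 0 0 0; 0 0 0 0 0'|g
python3 -m inch '0 0 -.01 0 0; 0 0 -.02 0 0; 0 0 -.03 0 0; 0 0 -.03 0 0; 0 0 -.03 0 0'|g 
python3 -m inch '0 0 0 0 0; 0 0 0 0 0' >/dev/null;python3 wt.py
```

```text
clock: 18.55
position: [0.4458, -0.0868, 0.2853]
force: [1.1, -0.6, 0.6]
width: 0.269
clock: 19.05
position: [0.4459, -0.0863, 0.2862]
force: [-2.0, -1.9, 8.2]
width: 0.12
clock: 19.35
position: [0.4459, -0.0862, 0.2862]
force: [-2.5, -2.5, 9.3]
width: 0.121
clock: 19.85
position: [0.4458, -0.0856, 0.3151]
force: [-0.3, -0.2, -4.7]
width: 0.119
F [-0.07  0.21 -5.  ] sd [0.41 0.4  0.35] eff [-44.79 -25.52]
t 20.45 pos [ 0.4457 -0.0858  0.3147] yd 8.9 F [ 0.28  0.66 -4.39] w 11.1 gf 30.0 q [-0.32  0.28  0.49  2.12 -0.18  0.78  0.44]
```

C weighs 5.0 N, against 2.8 N for A and 1.65 N for B, so C is the heaviest. I'll raise it and check the whole scene.

```bash
g(){ grep -E "^(clock|position|force|width)"|cut -c1-60; }
python3 -m inch '0 0 -.02 0 0; 0 0 -.05 0 0; 0 0 -.09 0 0; 0 0 -.13 0 0; 0 0 -.155 0 0' 45|g
python3 -m inch '0 0 -.01 0 0; 0 0 -.01 0 0; 0 0 -.01 0 0; 0 0 -.01 0 0; 0 0 -.01 0 0'|g
python3 -m inch '0 0 0 0 0; 0 0 0 0 0; 0 0 0 0 0; 0 0 0 0 0; 0 0 0 0 0'|g
python3 - <<'E'
from h import *
st();a=[]
for c,(r0,r1,c0,c1) in (("top",(180,330,120,520)),("scene",(150,350,200,500))):
    im=arm.get_image(c);k=im[r0:r1,c0:c1];a.append(cv2.resize(k,(600,int(600*(r1-r0)/(c1-c0))),interpolation=cv2.INTER_CUBIC))
v=np.vstack(a);v=cv2.resize(v,None,fx=min(1,600/v.shape[0]),fy=min(1,600/v.shape[0]));cv2.imwrite("pics/end.png",v[:,:,::-1])
E
```

```text
clock: 20.95
position: [0.4457, -0.0861, 0.4725]
force: [1.1, 0.2, -5.5]
width: 0.116
clock: 21.45
position: [0.4455, -0.0856, 0.4785]
force: [-0.7, 0.1, -5.1]
width: 0.116
clock: 21.95
position: [0.4457, -0.0857, 0.4798]
force: [0.7, -0.6, -4.6]
width: 0.112
t 21.95 pos [ 0.4457 -0.0857  0.4798] yd 8.9 F [ 0.68 -0.6  -4.65] w 10.3 gf 45.0 q [-0.41  0.08  0.53  1.88 -0.04  1.2   0.29]
```

View pics/end.png

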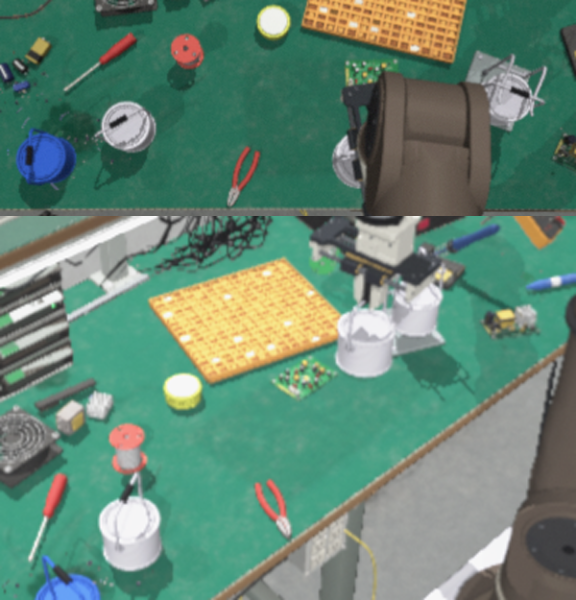

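The picture shows tin B hanging on the hook at (505,95) and tin A standing at (128,127). Tin C is held up, with its underside about 19 cm above the bench.

```bash
python3 -c "
from h import *
st();print(arm.sign_off())"
```

```text
t 22.05 pos [ 0.4457 -0.0857  0.4798] yd 8.9 F [ 0.5   0.23 -4.65] w 10.8 gf 45.0 q [-0.41  0.08  0.53  1.88 -0.04  1.2   0.29]
the job is handed in; nothing more can be done
None
```

I handed the job in at 22 s: the lightest tin (about 0.17 kg) hangs on both prongs of the hook, the middle one (about 0.28 kg) stands on the bench, and the heaviest (about 0.51 kg) is held upright and still about 19 cm above the bench.

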